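# Raise the print screen until its counterweight holds it up

## Task

The panel on the screen-printing press is printed and the screen must come up, but an ink tub has been left standing under the press's counterweight. With the fingers, slide that tub along the table, upright and without lifting it, clear of the counterweight's way down; then push the screen frame up from underneath until it goes past its balance point, swings on by itself and stays fully raised. Do not fling the screen, keep off the counterweight, and leave the other things on the table where they are.

Things in the scene. Friction and masses are not known exactly. Their poses are not given: they have to be found in the camera images.
- press: Tabletop screen-printing press, fixed. Origin on the table right under the middle of the hinge axis (axis 105 mm up, along y). Its x points backwards to the counterweight's side, the screen lies along -x; z up. Hinge cheek plates: x -25 to 27 mm, y +-79, 126 high. Rear foot: x +-25, y +-100, 21 high. Nothing of it stands behind x = 45 mm but counterweight and rod, which hang above.
- platen (a point): Middle of the printed panel on the press's platen, 89 mm above the table, 200 mm in front of the hinge. The platen is 270 mm (along the press's x) x 160 mm x 18 mm, so the screen frame overhangs it: under the frame's side rails and front rail there is free air down to the table, but for a front foot 160 mm wide, 21 mm high, 245 to 295 mm in front of the hinge.
- screen (a joint): Hinge of screen and counterweight together, rad: 0 = screen down, level; grows as its front rises; 0.95 = fully raised, on the stop. Balance near 0.45: below, the screen falls back; above, the counterweight pulls it on up by itself, damped, at about 0.5 to 1 rad/s. Near 0 it takes about 2 N upward at the front rail, 2.5 N at 250 mm from the hinge, less towards balance.
- frame: Aluminium screen frame with its mesh, 330 x 230 mm, rails 22 mm wide, 25 mm high. Origin in the middle of the hinge axis; axes like the press's when down, turning with the joint. In them it spans x = -365 mm (front face of the front rail) to -35 mm, y = +-115 mm; underside at z = -13 mm (92 mm above the table when down), top at 12 mm.
- near_rail (a point): Point on the frame's side rail on its +y side (the side nearer the robot): lower outer edge, 250 mm in front of the hinge axis.
- front_rail (a point): Point in the middle of the frame's front rail, lower front edge, 365 mm in front of the hinge axis.
- counterweight: Dark steel cylinder, 60 mm in diameter, 52 mm long, on a bare 14 mm steel rod that runs from the middle of the hinge backwards and up and ends 216 mm from the hinge axis. Same origin and axes as frame.
- weight_center (a point): Centre of the counterweight: with the screen down 140 mm behind the hinge axis and 215 mm above the table (its lowest point 175 mm up); fully raised, about 171 mm behind and 55 mm above the table. It comes down in the middle plane of the press (within y = +-30 mm).
- tub: The ink tub to be slid away: round white plastic tub with a lid, 72 mm in diameter, 140 mm tall, about 0.45 kg, standing on the table under the counterweight, about 200 mm behind the hinge axis. Origin at the centre of its underside, z up. It is clear when its centre is more than 72 mm to either side of the press's middle plane. Push it low, it tips when pushed near the top.
- other_tub: Bystander, leave it standing: a tub just like the other (72 mm diameter, 140 mm tall), beyond the screen. Origin at the centre of its underside, z up.
- bottle_a: Bystander, leave it standing: dye squeeze bottle with a pointed nozzle, 60 mm in diameter, 208 mm tall; origin at the centre of its underside, z up.
- bottle_b: Bystander, leave it standing: dye squeeze bottle with a pointed nozzle, 60 mm in diameter, 208 mm tall; origin at the centre of its underside, z up.
- bottle_c: Bystander, leave it standing: dye squeeze bottle with a pointed nozzle, 60 mm in diameter, 208 mm tall; origin at the centre of its underside, z up.
- squeegee: Bystander, leave it: squeegee lying flat, 160 mm along its x, about 90 mm along its y, 26 mm high; origin at the underside of the handle.
- spatula: Bystander, leave it: ink spatula lying on the table along its x axis, about 280 mm long, 65 mm wide at the blade, 20 mm high; origin under its middle.
- plate: Bystander, leave it: white paper plate, 200 mm in diameter, 18 mm high; origin at the centre of its underside.
Not all that is in view belongs to the job. What is shaped like the tub but red is not meant.

How it is judged:
On the way, in this order (a step that is already met when the one before it is completed fails the run):
1. the tub has been slid clear of the counterweight's way and stands upright, with the screen still down ((y of tub in the frame of press below -0.072 m or y of tub in the frame of press above 0.072 m or x of tub in the frame of press above 0.265 m) and angle between tub's own z axis and vertical below 0.1 rad and value of joint screen below 0.1 rad), for 0.2 s.
2. the robot pushes the frame itself up from its rest (value of joint screen above 0.15 rad and contact force between any of the fingers, the arm and frame above 0.3 N), for 0.1 s.
At the end, for the whole second after the job is handed in: The screen rests fully raised (joint above 0.88 rad, still), held by its counterweight alone; the tub stands upright on the table, its centre more than 72 mm to either side of the press's middle plane (or more than 265 mm behind the hinge) (value of joint screen above 0.88 rad and velocity of joint screen between -0.05 and 0.05 rad/s and (y of tub in the frame of press below -0.072 m or y of tub in the frame of press above 0.072 m or x of tub in the frame of press above 0.265 m) and angle between tub's own z axis and vertical below 0.1 rad and height (world z) of tub between -0.01 and 0.01 m and linear speed of tub below 0.02 m/s); the robot touches nothing.
It fails at once if the tub is lifted or tipped over (height (world z) of tub above 0.02 m or angle between tub's own z axis and vertical above 0.4 rad).
It fails at once if the screen is flung up or dropped (faster than 2 rad/s) (velocity of joint screen above 2 rad/s or velocity of joint screen below -2 rad/s).
It fails at once if the robot pushes on the counterweight (more than 2 N) (contact force between any of the fingers, the arm and counterweight above 2 N).
It fails at once if another thing on the table is moved by more than 30 mm or knocked over (distance of any of other_tub, bottle_a, bottle_b, bottle_c, squeegee, spatula, plate from where it was at the start of the episode above 0.03 m).
It also fails if it takes over 61 s, if anything falls off the work surface, if the arm or the gripper's body presses on something with over 40 N, if the wrist force passes 120 N, or if a joint passes its speed limit or range.

## Robot

A 6-joint arm with a two-finger parallel gripper is mounted at the origin on the work surface. World frame = base frame: x ahead of the robot, y to its left, z up, the work surface at z = 0. Lengths are in m, angles in rad, forces in N, time in s.
With the tool pointing down it reaches from about 0.325 to 1 m from the base axis. Payload 5.1 kg.
Tool frame: the origin (TCP) lies at the very end of the fingers, on their centre line; the grasp point (between the pads) lies 19 mm behind it; z points along the fingers, x is the direction in which the jaws open and shut, and the axes are right-handed (so a half turn about z gives the same grasp; the last joint's range is limited). The gripper opens to 85 mm and grips with 20 to 120 N. Pads are 22 mm wide; open, the fingers measure 114 mm over their backs; the gripper's body (76 mm by 85 mm) begins 54 mm behind the grasp point. The pads swing forward as they close: fully open they stand 13 mm farther back than shut.
Start: joints at [-1.27, 0.124, 1.65, -0, 1.367, -0.083], TCP at [0.243, -0.603, 0.231] pointing down, gripper open.
Joint ranges: [-2.61, 2.61], [-1.02, 2.33], [0.03, 2.71], [-1.35, 4.49], [0.32, 2.68], [-2.91, 2.91]. Speed limits (rad/s): [2.57, 2.57, 3.14, 3.14, 3.14, 3.14].

## Interface

Orientations are given as a rotation vector (axis times angle).
In Python, from rig import env, optics gives the robot as it stands.
- The arm moves only by the tool send_rows, never from a script. Its argument "plan" is a list of rows, each an object of numbers: "tx", "ty", "tz": the shift along the world's x, y, z in m; "wx", "wy", "wz": the turn, a rotation vector about the world's x, y, z in rad; "jaw": the opening in per cent of the stroke, from 0 (shut) to 100 (fully open). In form: [{"tx": .., "ty": .., "tz": .., "wx": .., "wy": .., "wz": .., "jaw": ..}, ...]. A call has 1 to 8 rows; each row shifts and turns the commanded pose from where the row before left it; what a row does not reach is not made up. A row lasts 1/8 s, in which the tool goes at most 62.5 mm and 10.7 degrees, less where a joint would pass 70% of its speed; a pose out of reach is approached as far as the arm can. A call is refused whole if a number of a shift passes 0.0625 or a number of a turn 0.188, either way. A call with a gripper value outside its range is refused whole. The fingers move at their own pace and stop on an object; the grip force is fixed at half the most. Time passes only in rows, so rows that do not move let the fingers close. It gives the time, the measured TCP pose, the force and the opening at its end, in the units of the state.
- env.state(): the state, without advancing time (a new reading comes with each control period).
- optics.get_image(name): name is "scene" or "top" or "wrist"; returns (picture, depth): 384x512x3 uint8, red, green, blue; 384x512 float32, m along the optical axis (not along the pixel's ray), 0 where there is no reading.
- optics.camera_params(name): a dict with "fx", "fy", "cx", "cy" (pixels), "k1" (the pictures are not rectified: a ray, as slopes to the right and down, at radius r is drawn at 1 + k1 r^2 times it, then the intrinsics apply), "position" and "rotation" of the camera in the world. Camera axes: x right, y down, z forward; pixel columns grow to the right and rows downward; lengths in m; the calibration is good to about 2 mm. A picture is of the moment at which its call begins: read the wrist's pose just before it. camera_params takes no time and is no camera call; for the wrist camera it gives the pose at the moment of the call.
- env.close_job(): hands the job in, once; it reports no verdict.
The state is a dict: "t": time; "joint_positions": joint angles; "dq": joint speeds; "effort": joint torques, N m; "ee_pos": TCP position; "ee_rot": TCP orientation; "contact_force": force on the tool from outside, world axes, zero at the start; "wrist_torque": the same for the moment, N m; "grip_width": opening from 0.0 (shut) to 1.0 (fully open).
Only numpy, scipy, OpenCV 4.12 (cv2) and the standard library are available. Lean on these libraries where they do the work, as an engineer would, in place of code of your own. Each camera call takes 0.05 s, during which the arm holds its last target. There are 200 camera calls.

## Working session

There is one attempt and no reset: what is moved stays moved. The work goes in short steps, Python scripts to look and compute and a tool call to move; the robot and the scene stay as the last step left them, time stands still between calls to the robot, and variables do not carry over. Pictures are saved under pics/ and viewed, on a budget of 10 in all, crops included, one or two more only if the job needs it, and the job is handed in when it is done.

Besides the shell and the picture viewer there is one more tool, called after ">>>" by a JSON object that holds its "method" and its "body", one argument or row to a line. send_rows: Moves the arm, as the interface text tells. Its arguments: {"type":"object","properties":{"plan":{"type":"array"}},"required":["plan"]}

```bash
ls; mkdir -p pics
cat > h.py <<'E'
import numpy as np, cv2
from rig import env, optics
def shot(n,fn=None):
    p=optics.camera_params(n); im,d=optics.get_image(n)
    if fn: cv2.imwrite('pics/'+fn,im[:,:,::-1])
    return im,d,p
def rays(p,uv):
    uv=np.asarray(uv,float).reshape(-1,2)
    K=np.array([[p['fx'],0,p['cx']],[0,p['fy'],p['cy']],[0,0,1]])
    s=cv2.undistortPoints(uv.reshape(-1,1,2),K,np.array([p['k1'],0,0,0,0.])).reshape(-1,2)
    return np.c_[s,np.ones(len(s))]
def world(p,uv,depth):
    return (rays(p,uv)*np.asarray(depth).reshape(-1,1))@np.array(p['rotation']).T+np.array(p['position'])
def plane(p,uv,z):
    r=rays(p,uv)@np.array(p['rotation']).T; c=np.array(p['position'])
    return c+r*((z-c[2])/r[:,2])[:,None]
def cloud(p,d):
    v,u=np.nonzero(d>0); return u,v,world(p,np.c_[u,v],d[v,u])
E
python3 - <<'E'
from h import *
a=[]
for n in('scene','top'):
    im,d,p=shot(n); print(n,p,(d>0).mean()); np.savez(n+'0.npz',im=im,d=d); a.append(im)
    cv2.imwrite('pics/%s0.png'%n,cv2.resize(im[:,:,::-1],(800,600)))
print(env.state())
E
```

```text
pics
scene {'fx': 490.03412268951826, 'fy': 490.03412268951826, 'cx': 251.99771716809227, 'cy': 194.93482921950104, 'k1': -0.06717147486036602, 'position': array([ 1.04355002, -0.6640234 ,  1.62074078]), 'rotation': array([-2.45215059, -0.89525032,  0.25132258])} 0.9959716796875
top {'fx': 387.74198413955145, 'fy': 387.74198413955145, 'cx': 259.5551643010655, 'cy': 190.46930601134034, 'k1': -0.13170286349137098, 'position': array([0.31929219, 0.01593665, 1.46958386]), 'rotation': array([-2.17133414,  2.14540273, -0.1051686 ])} 0.99615478515625
{'t': 0.1, 'joint_positions': array([-1.26957193e+00,  1.24447618e-01,  1.65151535e+00,  1.07671985e-05,
        1.36748646e+00, -8.26039416e-02]), 'dq': array([ 3.35183092e-04, -2.42650998e-03, -3.28377607e-03,  7.98971383e-06,
       -4.17262116e-04,  2.60939387e-03]), 'effort': array([ 7.79311977e-04, -4.24931538e+01, -3.66652966e+01, -6.57663236e-06,
        3.97812633e-03,  3.49361926e-06]), 'ee_pos': array([ 0.24322079, -0.60220027,  0.23018399]), 'ee_rot': array([-2.60339917e+00,  1.75629197e+00,  2.26383012e-03]), 'contact_force': array([-0.39924528, -0.28844049,  0.09778802]), 'wrist_torque': array([ 0.02776902,  0.02659576, -0.04416384]), 'grip_width': 1.0023289975798841}
```

View pics/scene0.png

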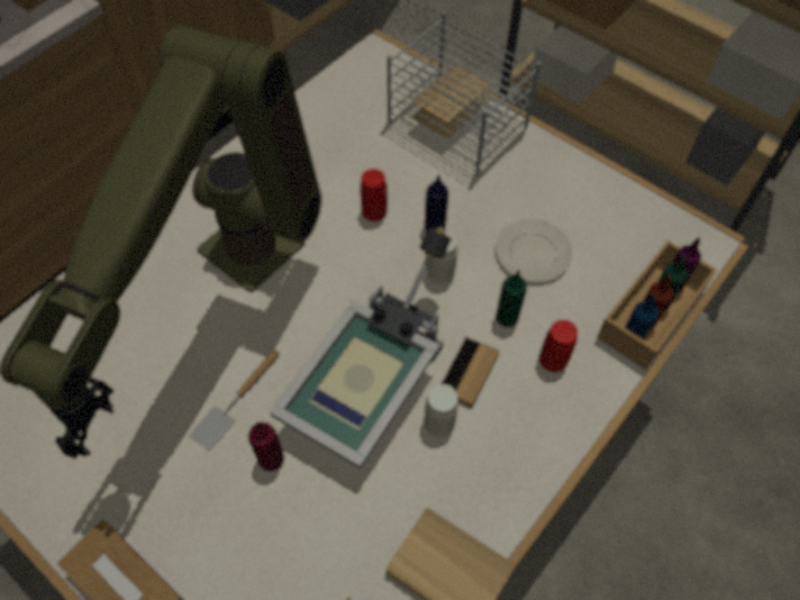

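View pics/top0.png

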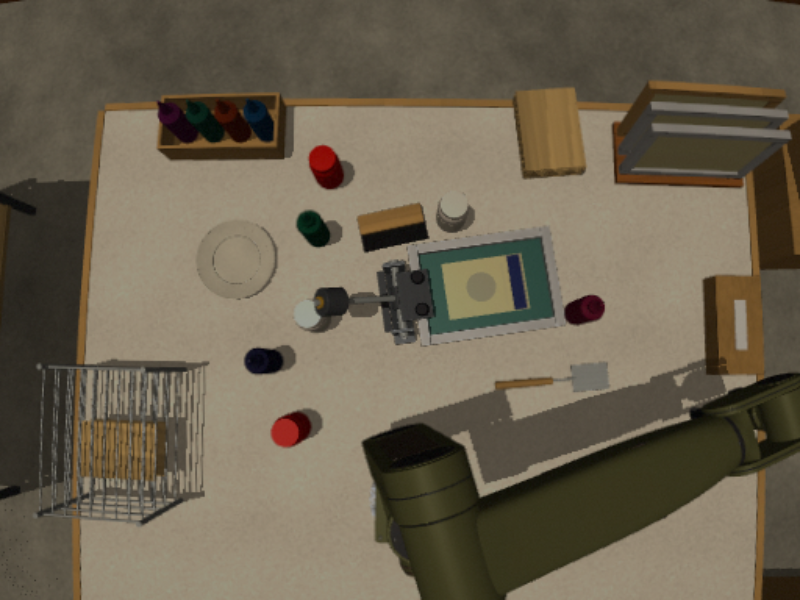

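Top view: frame at (412–563, 230–345), tub at (312,314) beneath the weight (330,301), green bottle (313,228), blue bottle (263,360), maroon bottle (585,309), red decoys (326,167), (290,430). Press +x is about world +y. Now measuring with depth.

```bash
sed -i "s/p=optics.camera_params(n); im/p=optics.camera_params(n); p['rotation']=cv2.Rodrigues(np.array(p['rotation']))[0]; im/" h.py
python3 - <<'E'
from h import *
for n in('scene','top'):
    f=np.load(n+'0.npz'); im,d=f['im'],f['d']; p=optics.camera_params(n); p['rotation']=cv2.Rodrigues(np.array(p['rotation']))[0]
    u,v,P=cloud(p,d); 
    print(n,'table z',np.median(P[(abs(P[:,0]-.5)<.3)&(abs(P[:,1])<.4)][:,2]))
    # height map clusters on 4mm grid
    m=(P[:,2]>.012)&(P[:,2]<.3)&(P[:,0]>.2)&(P[:,0]<.95)&(abs(P[:,1])<.6)
    Q=P[m]; g=np.zeros((200,300),np.uint8); ij=((Q[:,:2]-[.2,-.6])/.004).astype(int); g[ij[:,0],ij[:,1]]=255
    g=cv2.morphologyEx(g,cv2.MORPH_CLOSE,np.ones((3,3)))
    k,L,st,_=cv2.connectedComponentsWithStats(g); lab=L[ij[:,0],ij[:,1]]
    for i in range(1,k):
        q=Q[lab==i]
        if len(q)<40: continue
        zt=np.percentile(q[:,2],97); t=q[q[:,2]>zt-.012]; c=im[v[m][lab==i],u[m][lab==i]].mean(0).astype(int)
        print(len(q),'top z %.3f'%zt,'top ctr',(t[:,:2].min(0)+t[:,:2].max(0)).round(3)/2,'bbox',q.min(0).round(3)[:2],q.max(0).round(3)[:2],c)
    # frame top
    a=(abs(P[:,2]-.117)<.008)&(P[:,0]>.4)&(P[:,0]<.85)&(P[:,1]<.1)&(P[:,1]>-.42)
    col=im[v,u].astype(int); 
    g=np.zeros(d.shape,np.uint8); b=a&(col.min(1)>90)&(np.ptp(col,axis=1)<25); g[v[b],u[b]]=255
    k,L,st,_=cv2.connectedComponentsWithStats(g); i=1+st[1:,4].argmax()
    w=plane(p,np.argwhere(L==i)[:,::-1],.117)[:,:2].astype(np.float32)
    r=cv2.minAreaRect(w); print('frame rect',r,'\n',cv2.boxPoints(r))
E
```

```text
scene table z 0.00556787098735434
121 top z 0.297 top ctr [0.2055 0.0015] bbox [ 0.2   -0.021] [0.212 0.025] [22 22 14]
147 top z 0.140 top ctr [0.205  0.2885] bbox [0.2   0.267] [0.216 0.316] [74 31 27]
219 top z 0.237 top ctr [0.27  0.583] bbox [0.2   0.561] [0.313 0.599] [82 80 73]
71 top z 0.299 top ctr [ 0.229 -0.549] bbox [ 0.215 -0.567] [ 0.244 -0.535] [42 40 36]
191 top z 0.028 top ctr [ 0.2845 -0.264 ] bbox [ 0.268 -0.362] [ 0.299 -0.182] [108  91  68]
424 top z 0.185 top ctr [0.326  0.3545] bbox [0.297 0.322] [0.36  0.377] [29 27 32]
7561 top z 0.224 top ctr [0.4515 0.1835] bbox [ 0.369 -0.328] [0.645 0.28 ] [95 99 89]
528 top z 0.185 top ctr [ 0.4535 -0.3815] bbox [ 0.426 -0.412] [ 0.486 -0.35 ] [48 23 27]
420 top z 0.024 top ctr [0.577  0.4535] bbox [0.479 0.349] [0.675 0.557] [135 130 115]
890 top z 0.033 top ctr [0.657 0.073] bbox [ 0.596 -0.007] [0.718 0.157] [88 74 53]
492 top z 0.185 top ctr [0.6375 0.249 ] bbox [0.611 0.218] [0.667 0.276] [25 38 28]
602 top z 0.146 top ctr [ 0.683 -0.074] bbox [ 0.652 -0.113] [ 0.72  -0.042] [110 110  99]
611 top z 0.147 top ctr [0.
[... 1167 characters left out ...]
62 0.282] [11 30 19]
433 top z 0.144 top ctr [ 0.6815 -0.072 ] bbox [ 0.644 -0.105] [ 0.713 -0.035] [120 114  98]
450 top z 0.145 top ctr [0.7865 0.231 ] bbox [0.75  0.196] [0.819 0.264] [100  11   8]
2540 top z 0.251 top ctr [ 0.8815 -0.546 ] bbox [ 0.777 -0.6  ] [ 0.944 -0.486] [76 64 48]
1679 top z 0.056 top ctr [ 0.8695 -0.321 ] bbox [ 0.787 -0.404] [ 0.95  -0.237] [123  96  56]
2197 top z 0.178 top ctr [0.901  0.4925] bbox [0.83  0.348] [0.949 0.6  ] [37 28 19]
frame rect ((0.5007374882698059, -0.14592218399047852), (0.23120903968811035, 0.32916906476020813), 9.031394958496094) 
 [[ 0.3607304  -0.00152519]
 [ 0.4124019  -0.32661334]
 [ 0.64074457 -0.29031917]
 [ 0.58907306  0.03476897]]
```

Run:
```python
from h import *
from scipy.optimize import least_squares
for n in('scene','top'):
    f=np.load(n+'0.npz'); im,d=f['im'],f['d']; p=optics.camera_params(n); p['rotation']=cv2.Rodrigues(np.array(p['rotation']))[0]
    u,v,P=cloud(p,d); col=im[v,u].astype(int)
    m=(abs(P[:,0]-.44)<.07)&(abs(P[:,1]-.25)<.075)&(P[:,2]>.03)&(P[:,2]<.16)&(np.ptp(col,axis=1)<60)
    Q=P[m]; lid=Q[Q[:,2]>.128]; side=Q[Q[:,2]<.125]
    print(n,len(lid),len(side),'lid',lid.min(0).round(3),lid.max(0).round(3),'all',Q.min(0).round(3),Q.max(0).round(3))
    if len(side)>15:
        r=least_squares(lambda c:np.hypot(*(side[:,:2]-c).T)-.036,[.44,.25],loss='soft_l1',f_scale=.003); print('side fit',r.x,abs(r.fun).mean())
```

```text
scene 61 243 lid [0.42  0.231 0.128] [0.463 0.28  0.146] all [0.408 0.209 0.03 ] [0.469 0.28  0.146]
side fit [0.42964624 0.25019126] 0.0023483889742478077
top 237 85 lid [0.399 0.225 0.129] [0.459 0.286 0.148] all [0.393 0.217 0.035] [0.462 0.286 0.148]
side fit [0.43067388 0.25397609] 0.001493753404703928
```

>>> {"method": "send_rows", "body": {
  "plan": [
    {"tz":0.03,"jaw":50},
    {"tx":0.03,"ty":0.05,"tz":0.03},
    {"tx":0.03,"ty":0.05,"tz":0.03},
    {"tx":0.03,"ty":0.05,"tz":0.03},
    {"tx":0.03,"ty":0.05},
    {"tx":0.02,"ty":0.055},
    {"tx":0.02,"ty":0.055},
    {"tx":0.0,"ty":0.06}
  ]
}}

```text
invalid input at $.plan[0]: expected keys tx, ty, tz, wx, wy, wz, jaw
```

>>> {"method": "send_rows", "body": {
  "plan": [
    {"tx":0.0,"ty":0,"tz":0.03,"wx":0,"wy":0,"wz":0,"jaw":50},
    {"tx":0.03,"ty":0.05,"tz":0.03,"wx":0,"wy":0,"wz":0,"jaw":50},
    {"tx":0.03,"ty":0.05,"tz":0.03,"wx":0,"wy":0,"wz":0,"jaw":50},
    {"tx":0.03,"ty":0.05,"tz":0.03,"wx":0,"wy":0,"wz":0,"jaw":50},
    {"tx":0.03,"ty":0.05,"tz":0.0,"wx":0,"wy":0,"wz":0,"jaw":50},
    {"tx":0.02,"ty":0.055,"tz":0,"wx":0,"wy":0,"wz":0,"jaw":50},
    {"tx":0.02,"ty":0.055,"tz":0,"wx":0,"wy":0,"wz":0,"jaw":50},
    {"tx":0,"ty":0.06,"tz":0,"wx":0,"wy":0,"wz":0,"jaw":50}
  ]
}}

```text
t: 1.1
ee_pos: [0.3995, -0.2377, 0.3463]
ee_rot: [-2.604, 1.756, 0.002]
contact_force: [0.2, 0.3, -0.1]
grip_width: 0.496
```

```bash
cat > st.py <<'E'
from h import *
import json
s=env.state(); R=cv2.Rodrigues(np.array(s['ee_rot']))[0]
print('t',s['t'],'tcp',s['ee_pos'].round(4),'q',s['joint_positions'].round(3),'F',s['contact_force'].round(2),'w',round(s['grip_width'],2),'\nRx',R[:,0].round(3),'Rz',R[:,2].round(3))
open('log.jsonl','a').write(json.dumps([list(s['joint_positions']),list(s['ee_pos']),R.tolist()])+'\n')
E
python3 st.py
```

```text
t 1.1 tcp [ 0.3995 -0.2377  0.3463] q [-0.653 -0.342  1.889  0.     1.596  0.534] F [ 0.18  0.33 -0.07] w 0.5 
Rx [ 0.375 -0.927 -0.001] Rz [-0.001  0.001 -1.   ]
```

>>> {"method": "send_rows", "body": {
  "plan": [
    {"tx":0,"ty":0.057,"tz":0,"wx":0,"wy":0,"wz":0,"jaw":50},
    {"tx":0,"ty":0.057,"tz":0,"wx":0,"wy":0,"wz":0,"jaw":50},
    {"tx":0,"ty":0.057,"tz":0,"wx":0,"wy":0,"wz":0,"jaw":50},
    {"tx":-0.008,"ty":0.057,"tz":0,"wx":0,"wy":0,"wz":0,"jaw":50},
    {"tx":-0.008,"ty":0.057,"tz":0,"wx":0,"wy":0,"wz":0,"jaw":50},
    {"tx":-0.009,"ty":0.057,"tz":0,"wx":0,"wy":0,"wz":0,"jaw":50},
    {"tx":-0.009,"ty":0.057,"tz":0,"wx":0,"wy":0,"wz":0,"jaw":50},
    {"tx":-0.009,"ty":0.055,"tz":0,"wx":0,"wy":0,"wz":0,"jaw":50}
  ]
}}

```text
t: 2.1
ee_pos: [0.3552, 0.216, 0.3468]
ee_rot: [-2.605, 1.756, -0.0]
contact_force: [1.1, -0.2, 0.1]
grip_width: 0.499
```

>>> {"method": "send_rows", "body": {
  "plan": [
    {"tx":0,"ty":0,"tz":0,"wx":0.06,"wy":-0.164,"wz":0,"jaw":50},
    {"tx":0,"ty":0,"tz":-0.02,"wx":0.06,"wy":-0.164,"wz":0,"jaw":50},
    {"tx":0,"ty":0,"tz":-0.03,"wx":0.06,"wy":-0.164,"wz":0,"jaw":50},
    {"tx":0,"ty":0,"tz":-0.03,"wx":0,"wy":0,"wz":0,"jaw":50},
    {"tx":0,"ty":0,"tz":-0.03,"wx":0,"wy":0,"wz":0,"jaw":50},
    {"tx":0,"ty":0,"tz":0,"wx":0,"wy":0,"wz":0,"jaw":50}
  ]
}}

```text
t: 2.85
ee_pos: [0.3547, 0.2136, 0.2334]
ee_rot: [-2.231, 1.505, -0.419]
contact_force: [-0.6, 0.6, -0.6]
grip_width: 0.498
```

```bash
python3 st.py
cat > kin.py <<'E'
import json,numpy as np
from scipy.optimize import least_squares
D=[json.loads(l) for l in open('log.jsonl')]
def res(x):
    L1,L2,h,d,a=x; o=[]
    for q,p,R in D:
        p=np.array(p);R=np.array(R); w=p-d*R[:,2]
        b=q[1]+q[2]
        o+=[a+L1*np.sin(q[1])+L2*np.sin(b)-np.hypot(w[0],w[1]), h+L1*np.cos(q[1])+L2*np.cos(b)-w[2]]
    return o
if __name__=='__main__':
    r=least_squares(res,[.43,.6,.18,.25,0]); print(r.x.round(4),np.abs(r.fun).max())
E
python3 kin.py
```

```text
t 2.85 tcp [0.3547 0.2136 0.2334] q [ 0.443 -0.837  2.426 -0.054  1.037  1.645] F [-0.58  0.59 -0.62] w 0.5 
Rx [ 0.37  -0.929  0.017] Rz [ 0.465  0.17  -0.869]
[0.4527 0.614  0.1813 0.2763 0.0033] 5.1078404394999666e-08
```

>>> {"method": "send_rows", "body": {
  "plan": [
    {"tx":0,"ty":0.006,"tz":-0.03,"wx":0,"wy":0,"wz":0,"jaw":50},
    {"tx":0,"ty":0.005,"tz":-0.03,"wx":0,"wy":0,"wz":0,"jaw":50},
    {"tx":0,"ty":0,"tz":-0.03,"wx":0,"wy":0,"wz":0,"jaw":50},
    {"tx":0,"ty":0,"tz":-0.03,"wx":0,"wy":0,"wz":0,"jaw":50},
    {"tx":0,"ty":0,"tz":-0.03,"wx":0,"wy":0,"wz":0,"jaw":50},
    {"tx":0,"ty":0,"tz":-0.02,"wx":0,"wy":0,"wz":0,"jaw":50},
    {"tx":0,"ty":0,"tz":0,"wx":0,"wy":0,"wz":0,"jaw":50}
  ]
}}

```text
t: 3.72
ee_pos: [0.3559, 0.2251, 0.0665]
ee_rot: [-2.229, 1.504, -0.421]
contact_force: [-0.2, -0.2, -0.3]
grip_width: 0.506
```

```bash
python3 st.py; python3 kin.py
python3 - <<'E'
from h import *
im,d,p=shot('wrist'); a=im; b=shot('top')[0]
cv2.imwrite('pics/v3.png',np.hstack([cv2.resize(a[:,:,::-1],(400,300)),cv2.resize(b[120:312,100:356,::-1],(400,300))]))
E
```

```text
t 3.725 tcp [0.3559 0.2251 0.0665] q [ 0.478 -0.61   2.6   -0.107  0.636  1.735] F [-0.15 -0.22 -0.33] w 0.51 
Rx [ 0.37  -0.929  0.017] Rz [ 0.468  0.171 -0.867]
[0.3998 0.5977 0.1711 0.2191 0.0026] 0.0049888445885308275
```

View pics/v3.png

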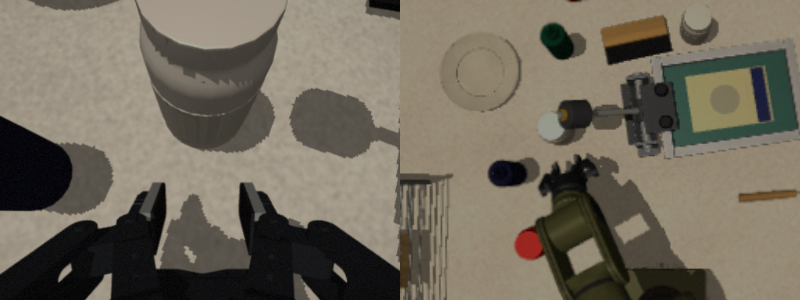

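>>> {"method": "send_rows", "body": {
  "plan": [
    {"tx":0,"ty":0,"tz":-0.028,"wx":0,"wy":0,"wz":0,"jaw":50},
    {"tx":0.014,"ty":0.005,"tz":0,"wx":0,"wy":0,"wz":0,"jaw":50},
    {"tx":0.014,"ty":0.005,"tz":0,"wx":0,"wy":0,"wz":0,"jaw":50},
    {"tx":0.009,"ty":0.0035,"tz":0,"wx":0,"wy":0,"wz":0,"jaw":50},
    {"tx":0.009,"ty":0.0035,"tz":0,"wx":0.01,"wy":-0.03,"wz":0,"jaw":50},
    {"tx":0.009,"ty":0.0035,"tz":0,"wx":0.01,"wy":-0.03,"wz":0,"jaw":50},
    {"tx":0.009,"ty":0.0035,"tz":0,"wx":0.01,"wy":-0.03,"wz":0,"jaw":50},
    {"tx":0.009,"ty":0.0035,"tz":0,"wx":0.01,"wy":-0.03,"wz":0,"jaw":50}
  ]
}}

```text
t: 4.82
ee_pos: [0.4279, 0.2527, 0.0433]
ee_rot: [-2.134, 1.44, -0.511]
contact_force: [-1.7, -0.9, -0.0]
grip_width: 0.501
```

```bash
python3 st.py
python3 - <<'E'
from h import *
a=shot('wrist')[0]; b=shot('top')[0]; c=shot('scene')[0]
cv2.imwrite('pics/v4.png',np.hstack([cv2.resize(x,(266,300))[:,:,::-1] for x in (a,b[130:290,120:262],c[90:250,210:352])]))
E
```

```text
t 4.825 tcp [0.4279 0.2527 0.0433] q [ 0.467 -0.326  2.512 -0.238  0.322  1.855] F [-1.74 -0.95 -0.02] w 0.5 
Rx [ 0.367 -0.93   0.025] Rz [ 0.567  0.202 -0.798]
```

View pics/v4.png

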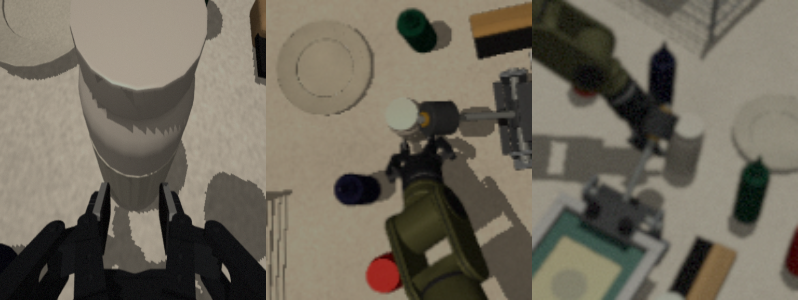

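>>> {"method": "send_rows", "body": {
  "plan": [
    {"tx":0.0085,"ty":0.005,"tz":0,"wx":-0.008,"wy":0.022,"wz":0,"jaw":50},
    {"tx":0.0085,"ty":0.005,"tz":0,"wx":-0.008,"wy":0.022,"wz":0,"jaw":50},
    {"tx":0.0085,"ty":0.005,"tz":0,"wx":-0.008,"wy":0.022,"wz":0,"jaw":50},
    {"tx":0.0085,"ty":0.005,"tz":0,"wx":-0.008,"wy":0.022,"wz":0,"jaw":50},
    {"tx":0,"ty":0,"tz":0,"wx":0,"wy":0,"wz":0,"jaw":50}
  ]
}}

```text
t: 5.6
ee_pos: [0.4632, 0.2734, 0.0437]
ee_rot: [-2.206, 1.488, -0.448]
contact_force: [-0.8, -0.5, -1.1]
grip_width: 0.496
```

```bash
python3 st.py
python3 - <<'E'
from h import *
a=shot('wrist')[0]; b=shot('top')[0]; c=shot('scene')[0]
cv2.imwrite('pics/v5.png',np.hstack([cv2.resize(x,(266,300))[:,:,::-1] for x in (a,b[130:290,120:262],c[90:250,210:352])]))
E
```

```text
t 5.6 tcp [0.4632 0.2734 0.0437] q [ 0.467 -0.182  2.371 -0.165  0.408  1.786] F [-0.77 -0.5  -1.08] w 0.5 
Rx [ 0.369 -0.929  0.022] Rz [ 0.495  0.177 -0.851]
```

View pics/v5.png

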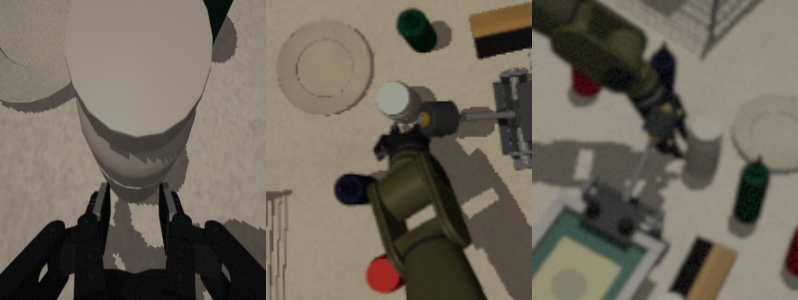

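>>> {"method": "send_rows", "body": {
  "plan": [
    {"tx":0.009,"ty":0.004,"tz":0,"wx":0,"wy":0,"wz":0,"jaw":50},
    {"tx":0.009,"ty":0.004,"tz":0,"wx":0,"wy":0,"wz":0,"jaw":50},
    {"tx":0.009,"ty":0.004,"tz":0,"wx":0,"wy":0,"wz":0,"jaw":50},
    {"tx":0,"ty":0,"tz":0,"wx":0,"wy":0,"wz":0,"jaw":50}
  ]
}}

```text
t: 6.25
ee_pos: [0.4896, 0.285, 0.0432]
ee_rot: [-2.207, 1.488, -0.448]
contact_force: [-0.8, 0.2, -0.4]
grip_width: 0.501
```

```bash
python3 st.py
cat > tub.py <<'E'
from h import *
for n in('scene','top'):
    im,d,p=shot(n); np.savez(n+'1.npz',im=im,d=d)
    u,v,P=cloud(p,d); col=im[v,u].astype(int)
    m=(P[:,0]>.47)&(P[:,0]<.59)&(P[:,1]>.22)&(P[:,1]<.37)&(P[:,2]>.13)&(P[:,2]<.16)&(col.min(1)>70)&(np.ptp(col,axis=1)<40)
    q=P[m]; c,r=cv2.minEnclosingCircle(q[:,:2].astype(np.float32))
    e=np.array(c)-[.472,.0505]; print(n,m.sum(),np.round(c,3),round(r,4),'press x,y',round(e@[-.1556,.9878],3),round(e@[-.9878,-.1556],3))
E
python3 tub.py
```

```text
t 6.25 tcp [0.4896 0.285  0.0432] q [ 0.463 -0.108  2.308 -0.165  0.397  1.784] F [-0.79  0.25 -0.42] w 0.5 
Rx [ 0.369 -0.929  0.022] Rz [ 0.495  0.176 -0.851]
scene 202 [0.521 0.295] 0.0333 press x,y 0.234 -0.087
top 238 [0.521 0.299] 0.0311 press x,y 0.238 -0.087
```

>>> {"method": "send_rows", "body": {
  "plan": [
    {"tx":-0.015,"ty":-0.006,"tz":0,"wx":0,"wy":0,"wz":0,"jaw":50},
    {"tx":-0.025,"ty":-0.01,"tz":0,"wx":0,"wy":0,"wz":0,"jaw":50},
    {"tx":-0.025,"ty":-0.01,"tz":0,"wx":0,"wy":0,"wz":0,"jaw":50},
    {"tx":-0.025,"ty":-0.01,"tz":0,"wx":0,"wy":0,"wz":0,"jaw":50},
    {"tx":-0.025,"ty":-0.011,"tz":0.005,"wx":0,"wy":0,"wz":0,"jaw":50},
    {"tx":-0.01,"ty":-0.011,"tz":0.04,"wx":0,"wy":0,"wz":0,"jaw":50},
    {"tx":0,"ty":0,"tz":0.05,"wx":0,"wy":0,"wz":0,"jaw":50},
    {"tx":0,"ty":-0.01,"tz":0.05,"wx":0,"wy":0,"wz":0,"jaw":30}
  ]
}}

```text
t: 7.35
ee_pos: [0.3632, 0.2167, 0.1897]
ee_rot: [-2.206, 1.485, -0.448]
contact_force: [0.9, -0.0, 0.7]
grip_width: 0.307
```

```bash
python3 st.py; python3 tub.py
python3 - <<'E'
from kin import *
def res2(x):
    L1,L2,h,d,a,e=x; o=[]
    for q,p,R in D:
        p=np.array(p);R=np.array(R); w=p-d*R[:,2]; b=q[1]+q[2]+e
        o+=[a+L1*np.sin(q[1])+L2*np.sin(b)-np.hypot(w[0],w[1]), h+L1*np.cos(q[1])+L2*np.cos(b)-w[2]]
    return o
r=least_squares(res2,[.43,.6,.18,.25,0,0]); print(r.x.round(4),np.abs(r.fun).max())
E
```

```text
t 7.35 tcp [0.3632 0.2167 0.1897] q [ 0.446 -0.809  2.493 -0.068  0.907  1.658] F [ 0.87 -0.02  0.71] w 0.31 
Rx [ 0.37  -0.929  0.022] Rz [ 0.495  0.178 -0.85 ]
scene 197 [0.524 0.294] 0.0342 press x,y 0.233 -0.089
top 236 [0.522 0.298] 0.0306 press x,y 0.237 -0.088
[0.4505 0.6146 0.2276 0.278  0.0026 0.0702] 0.0005260790654304515
```

Run:
```python
import numpy as np
L1,L2,h,d,a,e=.4505,.6146,.2276,.278,.0026,.0702
H=np.array([.472,.0505]);ex=np.array([-.1556,.9878]);ey=np.array([-.9878,-.1556])
for hd in (10,30):
  for lean in (40,50,60):
    l,t=np.radians([lean,hd]); z=np.array([np.sin(l)*np.cos(t),np.sin(l)*np.sin(t),-np.cos(l)])
    for px,py,zz in((-.3,.16,.04),(-.3,.10,.04),(-.26,.10,.25)):
        p=np.r_[H+px*ex+py*ey,zz]; w=p-d*z; r=np.hypot(*w[:2])-a; dz=w[2]-h; D=np.hypot(r,dz)
        c=(L1**2+L2**2-D*D)/(2*L1*L2); 
        if abs(c)>1: print(hd,lean,px,py,zz,'unreach',w);continue
        s=np.pi-np.arccos(c); q2=np.arctan2(r,dz)-np.arctan2(L2*np.sin(s),L1+L2*np.cos(s)); b=q2+s
        j1=np.arctan2(w[1],w[0]); f=np.array([np.sin(b-e)*np.cos(j1),np.sin(b-e)*np.sin(j1),np.cos(b-e)])
        print(hd,lean,(px,py,zz),'tcp',p.round(3),'j1 %.2f q2 %.2f q3 %.2f j5 %.2f wz %.2f'%(j1,q2,s-e,np.arccos(f@z),w[2]))
```

```text
10 40 (-0.3, 0.16, 0.04) tcp [ 0.361 -0.271  0.04 ] j1 -1.02 q2 -0.23 q3 2.47 j5 0.85 wz 0.25
10 40 (-0.3, 0.1, 0.04) tcp [ 0.42  -0.261  0.04 ] j1 -0.88 q2 -0.16 q3 2.41 j5 0.75 wz 0.25
10 40 (-0.26, 0.1, 0.25) tcp [ 0.414 -0.222  0.25 ] j1 -0.82 q2 -0.60 q3 2.33 j5 1.09 wz 0.46
10 50 (-0.3, 0.16, 0.04) tcp [ 0.361 -0.271  0.04 ] j1 -1.11 q2 -0.17 q3 2.50 j5 0.93 wz 0.22
10 50 (-0.3, 0.1, 0.04) tcp [ 0.42  -0.261  0.04 ] j1 -0.96 q2 -0.11 q3 2.45 j5 0.82 wz 0.22
10 50 (-0.26, 0.1, 0.25) tcp [ 0.414 -0.222  0.25 ] j1 -0.90 q2 -0.63 q3 2.40 j5 1.07 wz 0.43
10 60 (-0.3, 0.16, 0.04) tcp [ 0.361 -0.271  0.04 ] j1 -1.19 q2 -0.06 q3 2.50 j5 1.05 wz 0.18
10 60 (-0.3, 0.1, 0.04) tcp [ 0.42  -0.261  0.04 ] j1 -1.03 q2 -0.02 q3 2.46 j5 0.95 wz 0.18
10 60 (-0.26, 0.1, 0.25) tcp [ 0.414 -0.222  0.25 ] j1 -0.98 q2 -0.63 q3 2.47 j5 1.08 wz 0.39
30 40 (-0.3, 0.16, 0.04) tcp [ 0.361 -0.271  0.04 ] j1 -1.05 q2 -0.07 q3 2.33 j5 1.06 wz 0.25
30 40 (-0.3, 0.1, 0.04) tcp [ 0.42  -0.261  0.04 ] j1 -0.92 q2 -0.02 q3 2.28 j5 0.99 wz 0.25
30 40 (-0.26, 0.1, 0.25) tcp [ 0.414 -0.222  0.25 ] j1 -0.88 q2 -0.43 q3 2.22 j5 1.30 wz 0.46
30 50 (-0.3, 0.16, 0.04) tcp [ 0.361 -0.271  0.04 ] j1 -1.13 q2 0.01 q3 2.33 j5 1.16 wz 0.22
30 50 (-0.3, 0.1, 0.04) tcp [ 0.42  -0.261  0.04 ] j1 -1.00 q2 0.06 q3 2.29 j5 1.08 wz 0.22
30 50 (-0.26, 0.1, 0.25) tcp [ 0.414 -0.222  0.25 ] j1 -0.96 q2 -0.41 q3 2.26 j5 1.33 wz 0.43
30 60 (-0.3, 0.16, 0.04) tcp [ 0.361 -0.271  0.04 ] j1 -1.20 q2 0.12 q3 2.32 j5 1.27 wz 0.18
30 60 (-0.3, 0.1, 0.04) tcp [ 0.42  -0.261  0.04 ] j1 -1.07 q2 0.15 q3 2.28 j5 1.19 wz 0.18
30 60 (-0.26, 0.1, 0.25) tcp [ 0.414 -0.222  0.25 ] j1 -1.03 q2 -0.36 q3 2.30 j5 1.38 wz 0.39
```

>>> {"method": "send_rows", "body": {
  "plan": [
    {"tx":0,"ty":-0.01,"tz":0.05,"wx":0,"wy":0,"wz":0,"jaw":0},
    {"tx":0,"ty":-0.03,"tz":0.05,"wx":0,"wy":0,"wz":0,"jaw":0},
    {"tx":0.01,"ty":-0.04,"tz":0.05,"wx":0,"wy":0,"wz":0,"jaw":0},
    {"tx":0.01,"ty":-0.04,"tz":0,"wx":0,"wy":0,"wz":0,"jaw":0},
    {"tx":0.01,"ty":-0.04,"tz":0,"wx":0,"wy":0,"wz":0,"jaw":0},
    {"tx":0,"ty":-0.04,"tz":0,"wx":0,"wy":0,"wz":0,"jaw":0},
    {"tx":0,"ty":-0.04,"tz":0,"wx":0,"wy":0,"wz":0,"jaw":0},
    {"tx":0,"ty":-0.04,"tz":0,"wx":0,"wy":0,"wz":0,"jaw":0}
  ]
}}

```text
t: 8.45
ee_pos: [0.3931, -0.0635, 0.3357]
ee_rot: [-2.206, 1.489, -0.449]
contact_force: [0.7, 0.2, -0.6]
grip_width: -0.002
```

>>> {"method": "send_rows", "body": {
  "plan": [
    {"tx":-0.01,"ty":-0.04,"tz":0,"wx":0,"wy":0,"wz":0,"jaw":0},
    {"tx":-0.01,"ty":-0.04,"tz":0,"wx":0,"wy":0,"wz":0,"jaw":0},
    {"tx":-0.01,"ty":-0.045,"tz":0,"wx":0,"wy":0,"wz":0,"jaw":0},
    {"tx":-0.01,"ty":-0.05,"tz":0,"wx":0,"wy":0,"wz":0,"jaw":0},
    {"tx":-0.01,"ty":-0.05,"tz":-0.02,"wx":0.03,"wy":-0.09,"wz":0,"jaw":0},
    {"tx":0,"ty":-0.01,"tz":-0.03,"wx":0.03,"wy":-0.09,"wz":0,"jaw":0},
    {"tx":0,"ty":0,"tz":-0.03,"wx":0.03,"wy":-0.09,"wz":0,"jaw":0},
    {"tx":0,"ty":0,"tz":0,"wx":0,"wy":0,"wz":0,"jaw":0}
  ]
}}

```text
t: 9.45
ee_pos: [0.342, -0.2956, 0.2515]
ee_rot: [-1.981, 1.343, -0.629]
contact_force: [-0.8, 0.0, 0.4]
grip_width: 0.003
```

```bash
python3 st.py
```

```text
t 9.45 tcp [ 0.342  -0.2956  0.2515] q [-1.318 -0.439  2.266  0.838  1.465 -0.287] F [-0.78  0.02  0.39] w 0.0 
Rx [ 0.359 -0.933  0.028] Rz [ 0.699  0.249 -0.671]
```

>>> {"method": "send_rows", "body": {
  "plan": [
    {"tx":0,"ty":0.01,"tz":-0.035,"wx":0,"wy":0,"wz":0,"jaw":0},
    {"tx":0,"ty":0.01,"tz":-0.035,"wx":0,"wy":0,"wz":0,"jaw":0},
    {"tx":0,"ty":0,"tz":-0.035,"wx":0,"wy":0,"wz":0,"jaw":0},
    {"tx":0,"ty":0,"tz":-0.035,"wx":0,"wy":0,"wz":0,"jaw":0},
    {"tx":0,"ty":0,"tz":-0.035,"wx":0,"wy":0,"wz":0,"jaw":0},
    {"tx":0,"ty":0,"tz":-0.03,"wx":0,"wy":0,"wz":0,"jaw":0},
    {"tx":0,"ty":0,"tz":0,"wx":0,"wy":0,"wz":0,"jaw":0}
  ]
}}

```text
t: 10.32
ee_pos: [0.3437, -0.2764, 0.0509]
ee_rot: [-1.987, 1.337, -0.634]
contact_force: [0.4, 0.2, 1.8]
grip_width: 0.005
```

```bash
python3 st.py
python3 - <<'E'
from h import *
b=shot('top')[0]; c=shot('scene')[0]
cv2.imwrite('pics/v6.png',np.hstack([cv2.resize(x,(400,300))[:,:,::-1] for x in (b[120:276,230:438],c[160:340,100:340])]))
E
```

```text
t 10.325 tcp [ 0.3437 -0.2764  0.0509] q [-1.301 -0.135  2.425  0.942  1.156 -0.656] F [0.4  0.16 1.77] w 0.01 
Rx [ 0.362 -0.931  0.035] Rz [ 0.7    0.247 -0.67 ]
```

View pics/v6.png

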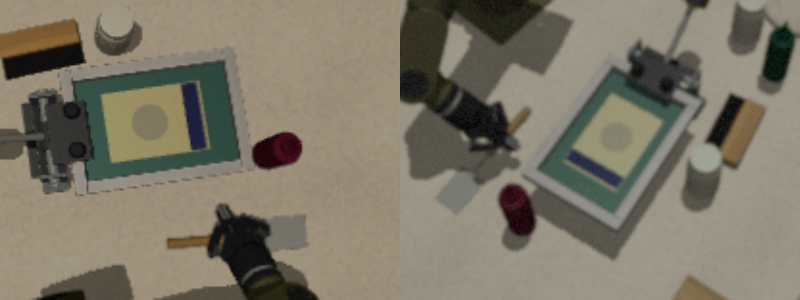

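>>> {"method": "send_rows", "body": {
  "plan": [
    {"tx":0.01,"ty":0.003,"tz":-0.008,"wx":0,"wy":0,"wz":0,"jaw":0},
    {"tx":0.02,"ty":0.006,"tz":0,"wx":0,"wy":0,"wz":0,"jaw":0},
    {"tx":0.02,"ty":0.006,"tz":0,"wx":0,"wy":0,"wz":0,"jaw":0},
    {"tx":0.015,"ty":0.006,"tz":0,"wx":0,"wy":0,"wz":0,"jaw":0},
    {"tx":0.01,"ty":0.004,"tz":0,"wx":0,"wy":0,"wz":0,"jaw":0},
    {"tx":0,"ty":0,"tz":0,"wx":0,"wy":0,"wz":0,"jaw":0}
  ]
}}

```text
t: 11.18
ee_pos: [0.419, -0.2517, 0.0436]
ee_rot: [-1.989, 1.335, -0.638]
contact_force: [-0.0, 0.4, -0.4]
grip_width: 0.001
```

```bash
python3 st.py
```

```text
t 11.175 tcp [ 0.419  -0.2517  0.0436] q [-1.093 -0.078  2.392  1.049  1.012 -0.587] F [-0.03  0.43 -0.44] w 0.0 
Rx [ 0.363 -0.931  0.038] Rz [ 0.701  0.245 -0.67 ]
```

>>> {"method": "send_rows", "body": {
  "plan": [
    {"tx":0,"ty":0,"tz":0.01,"wx":0,"wy":0,"wz":0,"jaw":0},
    {"tx":0,"ty":0,"tz":0.01,"wx":0,"wy":0,"wz":0,"jaw":0},
    {"tx":0,"ty":0,"tz":0.01,"wx":0,"wy":0,"wz":0,"jaw":0},
    {"tx":0,"ty":0.001,"tz":0.01,"wx":0,"wy":0,"wz":0,"jaw":0},
    {"tx":0,"ty":0.001,"tz":0.01,"wx":0,"wy":0,"wz":0,"jaw":0},
    {"tx":0,"ty":0.001,"tz":0.01,"wx":0,"wy":0,"wz":0,"jaw":0},
    {"tx":0,"ty":0.001,"tz":0.01,"wx":0,"wy":0,"wz":0,"jaw":0},
    {"tx":0,"ty":0.001,"tz":0.01,"wx":0,"wy":0,"wz":0,"jaw":0}
  ]
}}

```text
t: 12.18
ee_pos: [0.4179, -0.2466, 0.1236]
ee_rot: [-1.988, 1.337, -0.637]
contact_force: [-3.8, -1.4, -2.4]
grip_width: 0.003
```

```bash
python3 st.py
python3 - <<'E'
from h import *
b=shot('top')[0]; c=shot('scene')[0]
cv2.imwrite('pics/v7.png',np.hstack([cv2.resize(x,(400,300))[:,:,::-1] for x in (b[120:276,230:438],c[160:340,100:340])]))
E
```

```text
t 12.175 tcp [ 0.4179 -0.2466  0.1236] q [-1.089 -0.273  2.382  0.954  1.12  -0.386] F [-3.78 -1.43 -2.42] w 0.0 
Rx [ 0.362 -0.932  0.037] Rz [ 0.7    0.246 -0.67 ]
```

View pics/v7.png

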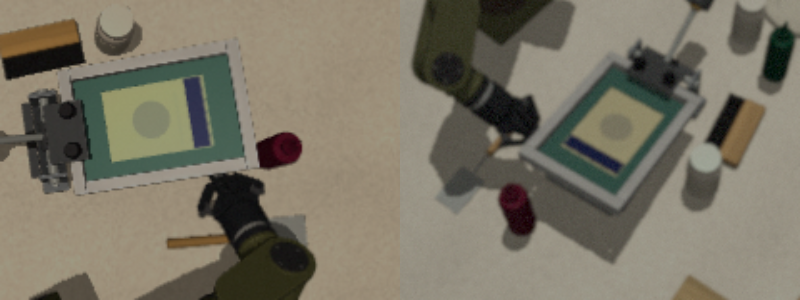

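>>> {"method": "send_rows", "body": {
  "plan": [
    {"tx":0,"ty":0.002,"tz":0.01,"wx":0,"wy":0,"wz":0,"jaw":0},
    {"tx":0,"ty":0.002,"tz":0.01,"wx":0,"wy":0,"wz":0,"jaw":0},
    {"tx":0,"ty":0.002,"tz":0.01,"wx":0,"wy":0,"wz":0,"jaw":0},
    {"tx":0,"ty":0.003,"tz":0.01,"wx":0,"wy":0,"wz":0,"jaw":0},
    {"tx":-0.001,"ty":0.003,"tz":0.01,"wx":0,"wy":0,"wz":0,"jaw":0},
    {"tx":0,"ty":0.003,"tz":0.01,"wx":0,"wy":0,"wz":0,"jaw":0},
    {"tx":-0.001,"ty":0.003,"tz":0.01,"wx":0,"wy":0,"wz":0,"jaw":0},
    {"tx":0,"ty":0.003,"tz":0.01,"wx":0,"wy":0,"wz":0,"jaw":0}
  ]
}}

```text
t: 13.28
ee_pos: [0.4164, -0.2258, 0.2041]
ee_rot: [-1.987, 1.337, -0.639]
contact_force: [-0.1, 0.1, 0.0]
grip_width: -0.001
```

```bash
python3 st.py
```

```text
t 13.275 tcp [ 0.4164 -0.2258  0.2041] q [-1.066 -0.461  2.364  0.891  1.228 -0.195] F [-0.14  0.14  0.05] w -0.0 
Rx [ 0.361 -0.932  0.037] Rz [ 0.701  0.245 -0.67 ]
```

>>> {"method": "send_rows", "body": {
  "plan": [
    {"tx":0,"ty":0.002,"tz":0.01,"wx":0,"wy":0,"wz":0,"jaw":0},
    {"tx":0,"ty":0.002,"tz":0.01,"wx":0,"wy":0,"wz":0,"jaw":0},
    {"tx":0,"ty":0,"tz":0,"wx":0,"wy":0,"wz":0,"jaw":0},
    {"tx":0,"ty":0,"tz":0,"wx":0,"wy":0,"wz":0,"jaw":0},
    {"tx":0,"ty":0,"tz":0,"wx":0,"wy":0,"wz":0,"jaw":0},
    {"tx":0,"ty":0,"tz":0,"wx":0,"wy":0,"wz":0,"jaw":0}
  ]
}}

```text
t: 14.02
ee_pos: [0.4162, -0.2218, 0.2227]
ee_rot: [-1.987, 1.338, -0.637]
contact_force: [0.2, 0.4, -0.8]
grip_width: -0.001
```

```bash
python3 st.py
python3 - <<'E'
from h import *
b=shot('top')[0]; c=shot('scene')[0]
cv2.imwrite('pics/v8.png',np.hstack([cv2.resize(x,(400,300))[:,:,::-1] for x in (b[100:292,160:416],c[100:340,100:420])]))
E
```

```text
t 14.025 tcp [ 0.4162 -0.2218  0.2227] q [-1.061 -0.494  2.352  0.878  1.253 -0.154] F [ 0.18  0.36 -0.76] w -0.0 
Rx [ 0.361 -0.932  0.036] Rz [ 0.701  0.245 -0.67 ]
```

View pics/v8.png

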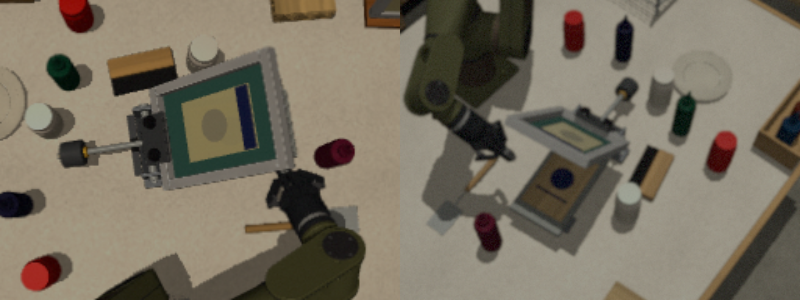

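>>> {"method": "send_rows", "body": {
  "plan": [
    {"tx":0,"ty":0,"tz":0,"wx":0,"wy":0,"wz":0,"jaw":0},
    {"tx":0,"ty":0,"tz":0,"wx":0,"wy":0,"wz":0,"jaw":0},
    {"tx":-0.02,"ty":-0.007,"tz":0,"wx":0,"wy":0,"wz":0,"jaw":0},
    {"tx":-0.03,"ty":-0.01,"tz":0,"wx":0,"wy":0,"wz":0,"jaw":0},
    {"tx":-0.03,"ty":-0.02,"tz":0,"wx":0,"wy":0,"wz":0,"jaw":0},
    {"tx":0,"ty":-0.03,"tz":0,"wx":0,"wy":0,"wz":0,"jaw":0},
    {"tx":0,"ty":0,"tz":0,"wx":0,"wy":0,"wz":0,"jaw":0},
    {"tx":0,"ty":0,"tz":0,"wx":0,"wy":0,"wz":0,"jaw":0}
  ]
}}

```text
t: 15.12
ee_pos: [0.3363, -0.2885, 0.2229]
ee_rot: [-1.987, 1.337, -0.637]
contact_force: [0.1, -0.3, 0.2]
grip_width: -0.001
```

>>> {"method": "send_rows", "body": {
  "plan": [
    {"tx":0,"ty":0,"tz":0,"wx":0,"wy":0,"wz":0,"jaw":0},
    {"tx":0,"ty":0,"tz":0,"wx":0,"wy":0,"wz":0,"jaw":0},
    {"tx":0,"ty":0,"tz":0,"wx":0,"wy":0,"wz":0,"jaw":0},
    {"tx":0,"ty":0,"tz":0,"wx":0,"wy":0,"wz":0,"jaw":0},
    {"tx":0,"ty":0,"tz":0,"wx":0,"wy":0,"wz":0,"jaw":0},
    {"tx":0,"ty":0,"tz":0,"wx":0,"wy":0,"wz":0,"jaw":0},
    {"tx":0,"ty":0,"tz":0,"wx":0,"wy":0,"wz":0,"jaw":0},
    {"tx":0,"ty":0,"tz":0,"wx":0,"wy":0,"wz":0,"jaw":0}
  ]
}}

```text
t: 16.12
ee_pos: [0.3363, -0.289, 0.2231]
ee_rot: [-1.987, 1.337, -0.638]
contact_force: [0.4, 0.3, 0.2]
grip_width: -0.001
```

```bash
python3 st.py; python3 tub.py
python3 - <<'E'
from h import *
for n in('top','scene'):
    im,d,p=shot(n); u,v,P=cloud(p,d); e=P[:,:2]-[.472,.0505]; px=e@[-.1556,.9878]; py=e@[-.9878,-.1556]
    # rail points: side rails, in front of hinge
    m=(abs(abs(py)-.104)<.008)&(px<-.06)&(px>-.3)&(P[:,2]>.14)&(P[:,2]<.45)
    f=np.polyfit(px[m],P[m,2],1); print(n,m.sum(),'angle',np.arctan(-f[0]).round(3),'max z',P[m,2].max().round(3))
    m=(abs(py)<.03)&(px>.13)&(px<.21)&(P[:,2]<.2)&(P[:,2]>.02); print('cw top',P[m].max(0).round(3),'px range',px[m].min().round(3),px[m].max().round(3))
b=shot('top')[0]; c=shot('scene')[0]
cv2.imwrite('pics/v9.png',np.hstack([cv2.resize(x,(400,300))[:,:,::-1] for x in (b[100:292,120:376],c[100:340,100:420])]))
E
```

```text
t 16.125 tcp [ 0.3363 -0.289   0.2231] q [-1.329 -0.437  2.314  0.842  1.435 -0.341] F [0.43 0.26 0.22] w -0.0 
Rx [ 0.361 -0.932  0.037] Rz [ 0.701  0.245 -0.67 ]
scene 203 [0.521 0.296] 0.0347 press x,y 0.235 -0.087
top 239 [0.521 0.298] 0.0311 press x,y 0.237 -0.087
top 637 angle 0.915 max z 0.411
cw top [0.476 0.258 0.096] px range 0.13 0.21
scene 213 angle 0.886 max z 0.413
cw top [0.478 0.253 0.096] px range 0.131 0.202
```

View pics/v9.png

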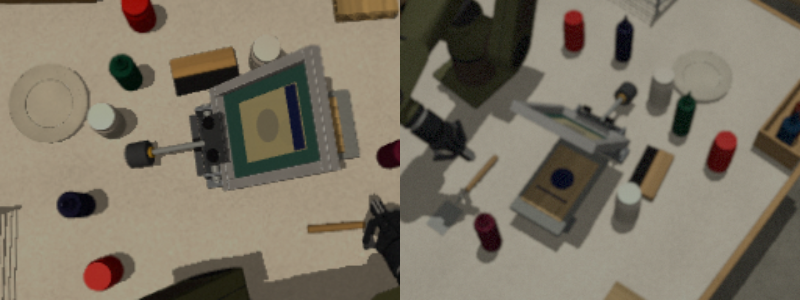

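>>> {"method": "send_rows", "body": {
  "plan": [
    {"tx":0,"ty":0,"tz":0,"wx":0,"wy":0,"wz":0,"jaw":0},
    {"tx":0,"ty":0,"tz":0,"wx":0,"wy":0,"wz":0,"jaw":0},
    {"tx":0,"ty":0,"tz":0,"wx":0,"wy":0,"wz":0,"jaw":0},
    {"tx":0,"ty":0,"tz":0,"wx":0,"wy":0,"wz":0,"jaw":0},
    {"tx":0,"ty":0,"tz":0,"wx":0,"wy":0,"wz":0,"jaw":0},
    {"tx":0,"ty":0,"tz":0,"wx":0,"wy":0,"wz":0,"jaw":0},
    {"tx":0,"ty":0,"tz":0,"wx":0,"wy":0,"wz":0,"jaw":0},
    {"tx":0,"ty":0,"tz":0,"wx":0,"wy":0,"wz":0,"jaw":0}
  ]
}}

```text
t: 17.42
ee_pos: [0.3363, -0.2889, 0.2231]
ee_rot: [-1.987, 1.337, -0.638]
contact_force: [-0.1, -1.0, 0.1]
grip_width: -0.002
```

Run:
```python
from h import *
im,d,p=shot('top'); u,v,P=cloud(p,d); e=P[:,:2]-[.472,.0505]; px=e@[-.1556,.9878]; py=e@[-.9878,-.1556]
m=(abs(abs(py)-.104)<.008)&(px<-.06)&(px>-.3)&(P[:,2]>.14)&(P[:,2]<.45)
f=np.polyfit(px[m],P[m,2],1); print(np.arctan(-f[0]).round(3),P[m,2].max().round(3))
f0=np.load('top1.npz')['im'].astype(int); print('changed px',(abs(im.astype(int)-f0).max(2)>40).sum())
env.close_job()
```

```text
0.919 0.411
changed px 0
the job is handed in; nothing more can be done
```

I slid the ink tub clear of the counterweight and raised the screen, then handed the job in at about 17.4 s. `close_job` gives no verdict, so the results below are from my own measurements.

- **Tub:** I cradled it low between the half-open fingers and slid it to about 87 mm beyond the press's middle plane (72 mm needed). It was standing upright afterwards. Both cameras agreed to within a few mm.
- **Screen:** I lifted it slowly with the closed fingers under the near side rail, with about 2.4 N of vertical load. It passed its balance point and swung up by itself, and I then drew the arm back.
- **Final checks:**
  - The screen angle read 0.92 rad from the top camera and 0.89 rad from the scene camera, a little below the 0.95 stop. The scene reading only just clears the 0.88 limit. The rail's highest point, 0.41 m, fits the screen resting on the stop.
  - Two top pictures more than a second apart showed no change.
  - The bystanders looked unmoved in the pictures, but I did not measure them again.
  - The wrist force was near zero, so the arm was touching nothing.

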